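Hang the bin on the rail stud by its keyhole

TASK

Take the small bin by its wooden handle, press the large end of the keyhole in its back plate over the stud of the rail and push it down until the stud is locked fully home in the slot's top end; then let go, so that the bin hangs upright on the rail. The stud is clamped a little to the left or right of the middle of the rail and its exact place has to be found by feel, gently: never load the rail or stud with more than about 35 N. Leave the other things on the desk where they are.

Things in the scene. Friction and masses are not known exactly. Their poses are not given: they have to be found in the camera images.
- bin_handle (a point): Centre of the wooden handle block (24 mm along x, 26 along y, 42 tall, gripped either way) on top of the loose hang-on bin, about 0.18 kg, standing on the desk. It lies 150 mm above the bin's underside and 12 mm in front of the rear face; the bin's top is at 171 mm. Bin axes: z up, y sideways, x backwards out of the back plate's rear face, towards the rail when hung.
- bin_tray (a point): Middle of the bin's underside (same axes), 26 mm in front of the rear face. The open tray is 80 mm wide, 53 deep, 46 high; the grey back plate behind it is 66 mm wide, 132 high, 5 thick and has the keyhole.
- bin_hole (a point): Centre of the keyhole's large round end, 17 mm wide and 19 high, on the back plate's rear face, 75 mm above the underside (bin axes). From it a slot 9 mm wide runs straight up; the hole tapers into the slot, which begins about 12 mm above this centre.
- bin_seat (a point): Point on the rear face in the slot's top, closed end, 23.75 mm above bin_hole (bin axes): the stud's axis lies here when the bin is locked home.
- rail_mid (a point): Middle of the groove in the front face of the wooden rail, fixed to the desk: 225 mm long (y), 34 high, top 147 mm above the desk; this point, on the front face, is 130 mm up. Axes: x into the rail (the bin is pushed on along +x), y along it, z up. ONE STUD sticks out of the groove, clamped 3 to 12 mm left or right (y) of this point: not measured, to be seen or felt.
- rail_top (a point): Point on the rail's top front edge above rail_mid (same axes). The stud: 6 mm neck; round head 14 mm across, flat, from 9.5 to 14.5 mm in front of the rail face. A plate that misses the hole stops on the head, its rear face 14.5 mm from the rail face. With its rear face under 4.5 mm from the rail face the plate is past the head and can slide down, 24 mm.
- rail_foot (a point): Point on the desk under rail_mid (same axes). Behind the stud head is a leaf spring 52 mm wide, 10 high, front 8 mm from the rail face: 2 N at first, 1 N more per mm. A rubber strip 60 mm above the desk stops the plate 2.5 mm from the rail face. The spring clamps plate to head: the bin does not drop by its weight but is pushed down against 3 to 12 N of rubbing to a hard stop.
- stapler_mid (a point): Middle of a bystander: navy-blue desk stapler, 148 x 36 x 51 mm; stays where it is.
- tape_dispenser_mid (a point): Middle of a bystander: grey tape dispenser, 132 x 44 x 70 mm; stays where it is.
- spectacles_mid (a point): Middle of a bystander: folded brown spectacles, 134 x 15 x 41 mm; stays where it is.
- eraser_mid (a point): Middle of a bystander: small eraser in a sleeve, 44 x 21 x 12 mm; stays where it is.
- calculator_mid (a point): Middle of a bystander: pocket calculator lying flat, 125 x 74 x 13 mm; stays where it is.
- rubber_stamp_mid (a point): Middle of a bystander: wooden-handled stamp, 48 x 25 x 67 mm; stays where it is.
- ink_bottle_mid (a point): Middle of a bystander: square ink bottle with black cap, 47 x 46 x 58 mm; stays where it is.
There are look-alikes about, which are no part of the job. What is shaped like the part that bears bin_handle but yellow is not meant.

How it is judged:
On the way:
1. the keyhole's large end is over the stud head, the plate pressed in past the head, not yet slid down (x of bin_hole in the frame of rail_mid between -0.007 and 0.002 m and z of bin_hole in the frame of rail_mid between -0.006 and 0.006 m and y of bin_hole in the frame of rail_mid between -0.018 and 0.018 m).
At the end, for the whole second after the job is handed in: The bin hangs locked on the stud and has been let go: its bin_seat point is within 4 mm of the stud's height, its rear face less than 8 mm from the rail face, within 18 mm sideways of the rail's middle, upright and parallel to the rail within 0.12 rad (7 degrees) (x of bin_seat in the frame of rail_mid between -0.008 and 0.002 m and z of bin_seat in the frame of rail_mid between -0.004 and 0.004 m and y of bin_seat in the frame of rail_mid between -0.018 and 0.018 m and angle between bin_handle's own z axis and vertical below 0.12 rad and angle between the y axis of bin_handle and the y axis of rail_mid, either way round below 0.12 rad and contact force between bin and the fingers below 0.05 N); the robot touches nothing.
It fails at once if the bin loads the rail or stud with more than 35 N (contact force between bin and rail above 35 N or contact force between bin and stud above 35 N).
It fails at once if the robot itself loads the rail or stud with more than 35 N (contact force between any of the arm, the fingers and rail above 35 N or contact force between any of the arm, the fingers and stud above 35 N).
It fails at once if a bystander is moved more than 3 cm (distance of any of stapler_mid, tape_dispenser_mid, spectacles_mid, eraser_mid, calculator_mid, rubber_stamp_mid, ink_bottle_mid from where it was at the start of the episode above 0.03 m).
It also fails if it takes over 72 s, if anything falls off the work surface, if the arm or the gripper's body presses on something with over 40 N, if the wrist force passes 120 N, or if a joint passes its speed limit or range.

ROBOT

A 6-joint arm with a two-finger parallel gripper is mounted at the origin on a cart in front of the work surface, level with it; the furniture and walls round the work are solid. World frame = base frame: x ahead of the robot, y to its left, z up, the work surface at z = 0. Lengths are in m, angles in rad, forces in N, time in s.
With the tool pointing down it reaches from about 0.375 to 0.9 m from the base axis. Payload 3.1 kg.
Tool frame: the origin (TCP) lies between the finger pads; the fingertips stand 17 mm ahead of it and the grasp point (between the pads) lies 2 mm behind it (finger_overhang is the distance from the TCP to the fingertips, in m); z points along the fingers, y is the line along which they close (so a half turn about z gives the same grasp; the last joint's range is limited). The gripper opens to 85 mm and grips with 20 to 120 N. Pads are 22 mm wide; open, the fingers measure 114 mm over their backs; the gripper's body (76 mm by 85 mm) begins 54 mm behind the grasp point. The pads swing forward as they close: fully open they stand 13 mm farther back than shut.
Start: joints at [-1.337, 0.527, 1.433, -0, 1.181, -0.178], TCP at [0.251, -0.572, 0.224] pointing down, gripper open.
Joint ranges: [-3.08, 3.08], [-0.75, 2.2], [0.22, 2.44], [-1.43, 4.57], [0, 2.65], [-2.85, 2.85]. Speed limits (rad/s): [2.79, 2.79, 3.14, 3.14, 3.14, 3.14].

INTERFACE

Orientations are given as a unit quaternion [w, x, y, z].
In Python, from workcell import * gives the robot as it stands. The module is installed in compiled form; this text tells all that it offers.
- The arm moves only by the tool move_arm, never from a script. Its arguments are lists of equal length, an entry for each row: "xyz": the shift along the world's x, y, z in cm, a list of three; "spin": the turn about the world's z in degrees. In form: {"xyz": [[x, y, z], ...], "spin": [spin, ...]}. A call has 1 to 10 rows; each row is the pose to reach, as a shift and turn from the pose commanded when the call began; what a row does not reach only later rows make up. A row lasts 1/10 s, in which the tool goes at most 50 mm and 8.59 degrees, less where a joint would pass 70% of its speed; a pose out of reach is approached as far as the arm can. A call with a gripper value outside its range is refused whole. "gripper" is the finger opening in cm, from 0 to 8.54, set as the call begins (left out, the last holds). The fingers move at their own pace and stop on an object; "squeeze" is the grip in N (left out, the last holds). Time passes only in rows, so rows that repeat a pose let the fingers close. It gives the time, the measured TCP pose, the force, the opening and the grip force at its end, in the units of the state.
- get_state(): the state, without advancing time (a new reading comes with each control period).
- get_image(name): name is "scene" or "top" or "wrist"; returns the picture (420x560x3 uint8, red, green, blue); there is no depth.
- camera_info(name): a dict with "fx", "fy", "cx", "cy" (pixels), "origin" and "rotation" of the camera in the world. Camera axes: x right, y up, looking along -z (the intrinsics and any distortion apply to the point x, -y, -z); pixel columns grow to the right and rows downward; lengths in m; the calibration is good to about 2 mm. A picture is of the moment at which its call begins: read the wrist's pose just before it. camera_info takes no time and is no camera call; for the wrist camera it gives the pose at the moment of the call.
- hand_in(): hands the job in; it is judged then, once.
The state is a dict: "t": time; "joint_pos": joint angles; "dq": joint speeds; "effort": joint torques, N m; "tool_pos": TCP position; "tool_rot": TCP orientation; "ft_force": force on the tool from outside, world axes, zero at the start; "wrist_torque": the same for the moment, N m; "width": finger opening in m; "grip_force": force on a finger pad.
Only numpy, scipy, OpenCV 4.12 (cv2) and the standard library are available. Lean on these libraries where they do the work, as an engineer would, in place of code of your own. Each camera call takes 0.05 s, during which the arm holds its last target. There are 200 camera calls.

## Working session

There is one attempt and no reset: what is moved stays moved. The work goes in short steps, Python scripts to look and compute and a tool call to move; the robot and the scene stay as the last step left them, time stands still between calls to the robot, and variables do not carry over. Pictures are saved under pics/ and viewed, at most 10 in all, crops included, and the job is handed in when it is done.

Besides the shell and the picture viewer there is one more tool, called after ">>>" as a command line: name --pt "numbers of a row" for each row, then --argument value for the rest. move_arm: Moves the arm, as the interface text tells. Its arguments: {"type":"object","properties":{"xyz":{"type":"array"},"spin":{"type":"array"},"gripper":{"type":"number"},"squeeze":{"type":"number"}},"required":["xyz","spin"]}

```bash
mkdir -p pics; python3 - <<'E'
from workcell import *
import cv2
for n in ("scene","top"):
    c=camera_info(n); print(n,c)
    cv2.imwrite(f"pics/{n}0.png",get_image(n)[:,:,::-1])
s=get_state(); print(s['t'],s['tool_pos'],s['tool_rot'],s['ft_force'],s['width'])
E
```

```text
scene {'fx': 392.5479531861263, 'fy': 392.5479531861263, 'cx': 282.46407363327273, 'cy': 209.23013407432774, 'origin': array([-0.31234258, -0.44647819,  0.66757536]), 'rotation': array([ 0.75868142,  0.44935323, -0.23981476, -0.40616877])}
top {'fx': 429.90385679999133, 'fy': 429.90385679999133, 'cx': 281.33034592024865, 'cy': 209.54918087825908, 'origin': array([0.36845299, 0.10002033, 1.17990146]), 'rotation': array([ 0.70895236,  0.05075863, -0.05135408, -0.70155034])}
0.1 [ 0.2505991  -0.57182585  0.22320584] [-9.93084506e-04  9.78774760e-01  2.04936529e-01 -3.81032918e-05] [ 0.78294898  0.21978059 -1.42568374] 0.08510291696281375
```

View pics/scene0.png

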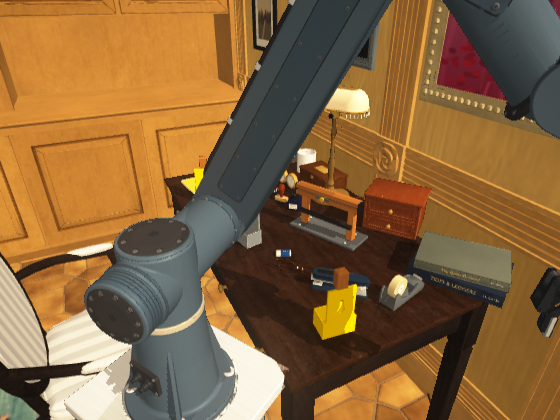

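View pics/top0.png

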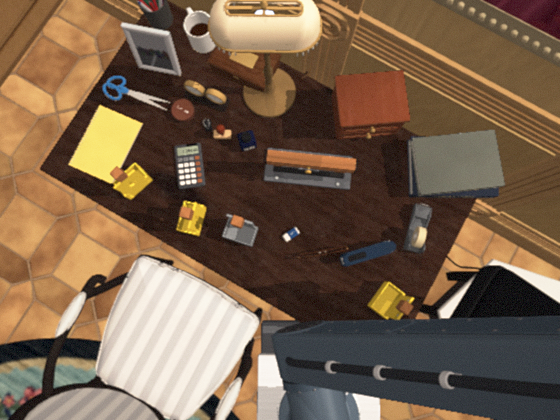

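Scene: the robot, a yellow look-alike at (335,310), and the rail at (330,205). Top: the grey bin with its brown handle at (239,228), and the rail at (310,160). I'll enlarge the bin and rail.

```bash
cat > h.py <<'E'
import numpy as np, cv2
from scipy.spatial.transform import Rotation as R
def rot(q): return R.from_quat([q[1],q[2],q[3],q[0]]).as_matrix()
def cast(c,u,v,z):
    d=rot(c['rotation'])@np.array([(u-c['cx'])/c['fx'],-(v-c['cy'])/c['fy'],-1]); o=np.array(c['origin'])
    return o+d*(z-o[2])/d[2]
def proj(c,p):
    q=rot(c['rotation']).T@(np.array(p)-c['origin']); return c['cx']-c['fx']*q[0]/q[2], c['cy']+c['fy']*q[1]/q[2]
E
python3 - <<'E'
from workcell import *
from h import *
im=cv2.imread('pics/top0.png')
a=cv2.resize(im[205:255,210:270],None,fx=8,fy=8,interpolation=cv2.INTER_CUBIC)[:, :480]
b=cv2.resize(im[140:195,255:365],None,fx=7,fy=7,interpolation=cv2.INTER_CUBIC)
a=cv2.resize(im[205:250,210:265],None,fx=5,fy=5,interpolation=cv2.INTER_CUBIC)
b=cv2.resize(b,None,fx=.93,fy=.93)
out=np.zeros((590,760,3),np.uint8); out[:225,:275]=a; out[230:230+b.shape[0],:b.shape[1]]=b
cv2.imwrite('pics/crop.png',out); print(b.shape)
c=camera_info('top')
for n,u,v,z in [('bin',237,221,.15),('rail',268,160,.147),('rail r',352,170,.147)]: print(n,cast(c,u,v,z))
E
```

```text
(358, 716, 3)
bin [0.48932427 0.20652451 0.15      ]
rail [0.6420766  0.13413005 0.147     ]
rail r [ 0.61901346 -0.07299442  0.147     ]
```

View pics/crop.png

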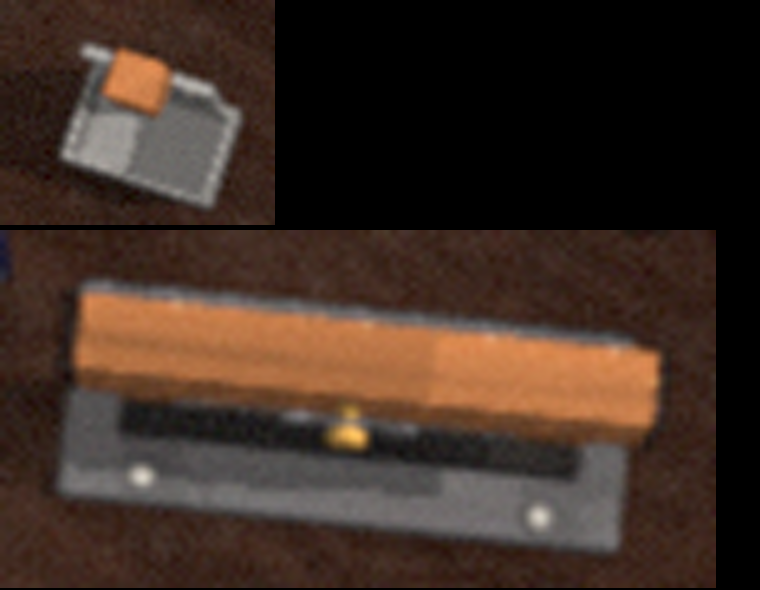

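Crop: the bin's handle top is at about (237.6,221.4) in the top image, with the tray towards the robot. The brass stud is at about (308.6,170.5), slightly left of the rail's middle.

```bash
python3 - <<'E'
from workcell import *
from h import *
c=camera_info('top')
A=lambda x,y:(210+x/5,205+y/5)
B=lambda x,y:(255+x/6.51,140+(y-230)/6.51)
P=lambda f,x,y,z:cast(c,*f(x,y),z)
ang=lambda p,q:np.degrees(np.arctan2(*(p-q)[[1,0]]))-90
print('handle',P(A,140,76,.171),'tray yaw',ang(P(A,65,158,.046),P(A,212,207,.046)),'plate yaw',ang(P(A,85,48,.132),P(A,215,90,.132)))
l,r=P(B,76,372,.147),P(B,646,428,.147); print('rail top front',l,r,(l+r)/2,ang(l,r),np.linalg.norm(l-r))
l,r=P(B,82,388,.113),P(B,640,442,.113); print('bottom front',l,r,(l+r)/2,ang(l,r),np.linalg.norm(l-r))
print('base',ang(P(B,60,492,0.01),P(B,615,550,.01)))
print('stud',P(B,349,432,.133))
E
```

```text
handle [0.48878688 0.20203875 0.171     ] tray yaw -17.749046688144873 plate yaw -17.35001523817681
rail top front [0.63744455 0.13733276 0.147     ] [ 0.61802686 -0.07847503  0.147     ] [0.6277357  0.02942887 0.147     ] -5.141445070331187 0.21667960331844244
bottom front [0.63989574 0.13611568 0.113     ] [ 0.62062086 -0.08193009  0.113     ] [0.6302583 0.0270928 0.113    ] -5.051719677887533 0.2188960458738786
base -5.470810765702197
stud [0.61861543 0.03291763 0.133     ]
```

>>> move_arm --pt "3 4 3" --pt "6 8 6" --pt "9 12 9" --pt "11 16 10" --pt "13 20 10" --pt "15 25 10" --pt "17 30 10" --pt "19 35 10" --pt "21 39 10" --pt "23 43 10" --spin '[6,12,18,24,30,36,42,48,54,61]'

```text
t: 1.1
tool_pos: [0.4745, -0.1533, 0.3239]
tool_rot: [-0.0, 0.738, 0.675, -0.0]
ft_force: [0.8, -0.5, 0.0]
width: 0.0856
grip_force: 0.0
```

>>> move_arm --pt "2 4 0" --pt "4 8 0" --pt "6 12 0" --pt "7 15 0" --pt "7 17 0" --pt "7 17 0" --pt "7 17 0" --pt "7 17 0" --pt "7 17 0" --pt "7 17 0" --spin '[0,0,0,0,0,0,0,0,0,0]'

```text
t: 2.1
tool_pos: [0.5444, 0.0135, 0.3241]
tool_rot: [0.0, 0.74, 0.673, -0.0]
ft_force: [0.4, -0.1, 0.1]
width: 0.0852
grip_force: 0.0
```

```bash
python3 - <<'E'
from workcell import *
from h import *
c=camera_info('wrist'); s=get_state(); print(s['t'],s['tool_pos'],s['tool_rot'],s['ft_force'],s['joint_pos']); print(c)
cv2.imwrite("pics/w1.png",get_image('wrist')[:,:,::-1])
import json; json.dump({k:np.array(v).tolist() for k,v in c.items()},open('w1.json','w'))
E
```

```text
2.1 [0.54436912 0.0135138  0.32413906] [ 5.40973849e-05  7.39880735e-01  6.72738057e-01 -4.14947310e-05] [ 0.42102336 -0.09779023  0.07516034] [-1.80387067e-01  3.12483357e-01  1.50326735e+00 -1.35685751e-04
  1.32580637e+00 -8.53643638e-02]
{'fx': 377.4392179922256, 'fy': 377.4392179922256, 'cx': 285.71540184387845, 'cy': 211.77784119190844, 'origin': array([0.55018958, 0.08509876, 0.47352402]), 'rotation': array([ 0.98880072, -0.14152468,  0.00739062, -0.04678977])}
```

View pics/w1.png

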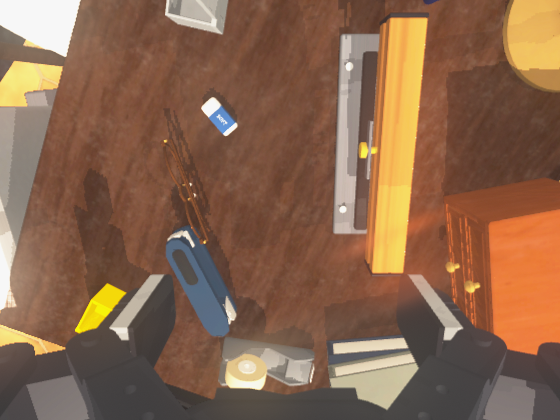

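```bash
python3 - <<'E'
from h import *
im=cv2.imread('pics/w1.png')
a=cv2.resize(im[5:280,360:435].transpose(1,0,2),None,fx=2.8,fy=2.8,interpolation=cv2.INTER_CUBIC)
b=cv2.resize(im[120:185,335:400],None,fx=5.5,fy=5.5,interpolation=cv2.INTER_CUBIC)
o=np.zeros((590,780,3),np.uint8); o[:a.shape[0],:a.shape[1]]=a; o[220:220+b.shape[0],:b.shape[1]]=b
cv2.imwrite('pics/c2.png',o)
E
```

```text
(no output)
```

View pics/c2.png

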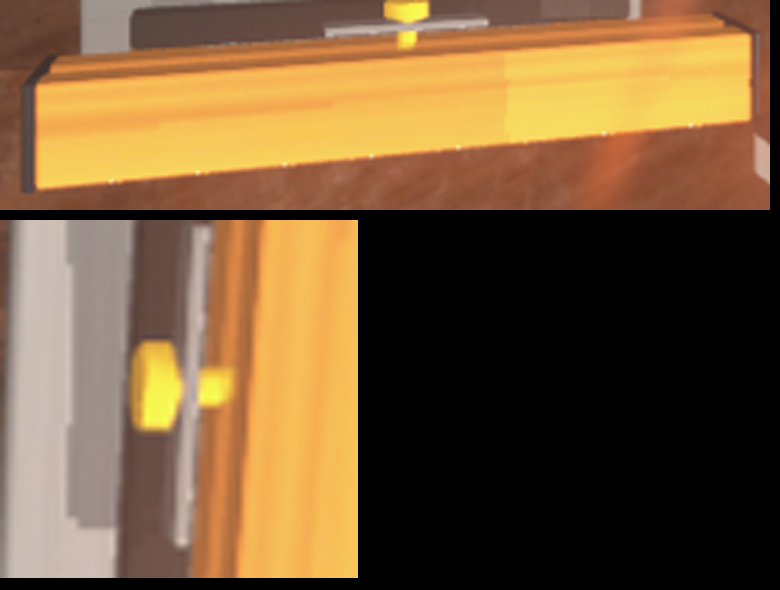

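The stud head is at (363,150.2) in the wrist view. The rail's top front edge runs from (390,18.2) to (372.9,272.9).

```bash
python3 - <<'E'
from h import *
import json
c=json.load(open('w1.json'))
ang=lambda p,q:np.degrees(np.arctan2(*(p-q)[[1,0]]))-90
l,r=cast(c,390,18.2,.147),cast(c,372.9,272.9,.147); m=(l+r)/2
print(l,r,m,ang(l,r),np.linalg.norm(l-r))
# bottom-front of visible edge
l2,r2=cast(c,360+57/2.8,5+50/2.8,.113),cast(c,360+15/2.8,5+715/2.8,.113);print(l2,r2,ang(l2,r2),np.linalg.norm(l2-r2))
s=cast(c,363,150.2,.131);print('stud',s)
for a in (-4.5,-5.3): 
  M=R.from_euler('z',a,degrees=True).as_matrix(); print(M.T@(s-m))
# base plate & neck
print('bolts',ang(cast(c,349,66,.012),cast(c,342.5,209,.012)))
print('spring', ang(cast(c,335+207/5.5,120+7/5.5,.13),cast(c,335+187/5.5,120+325/5.5,.13)), (cast(c,335+200/5.5,120+7/5.5,.135)+cast(c,335+180/5.5,120+325/5.5,.135))/2)
E
```

```text
[0.63701147 0.13973568 0.147     ] [ 0.61710259 -0.07760315  0.147     ] [0.62705703 0.03106626 0.147     ] -5.233857359871578 0.21824878188905744
[0.63765987 0.14254624 0.113     ] [ 0.61673704 -0.07960979  0.113     ] -5.380290961152113 0.22313911455360716
stud [0.61513915 0.03651813 0.131     ]
[-0.01230889  0.0045     -0.016     ]
[-0.01237052  0.0043277  -0.016     ]
bolts -5.516237211899664
spring -5.428793886791283 [0.62013723 0.03600502 0.135     ]
```

>>> move_arm --pt "-2 4 0" --pt "-4 8 0" --pt "-6 12 0" --pt "-8 15 0" --pt "-9.5 16.5 0" --pt "-9.5 16.5 0" --pt "-9.5 16.5 0" --spin '[-4,-8,-12,-12.2,-12.2,-12.2,-12.2]'

```text
t: 2.85
tool_pos: [0.4497, 0.1794, 0.3244]
tool_rot: [0.0, 0.807, 0.591, 0.0]
ft_force: [-0.6, -0.8, 0.0]
width: 0.0852
grip_force: 0.0
```

```bash
python3 - <<'E'
from workcell import *
from h import *
c=camera_info('wrist'); s=get_state(); print(s['t'],s['tool_pos'],s['tool_rot']); print(c['origin'])
im=get_image('wrist')[:,:,::-1]; cv2.imwrite("pics/w2.png",im)
import json; json.dump({k:np.array(v).tolist() for k,v in c.items()},open('w2.json','w'))
u,v=[int(t) for t in proj(c,[.489,.202,.15])]; print(u,v)
u0,v0=max(u-65,0),max(v-50,0)
print(u0,v0); cv2.imwrite('pics/c3.png',cv2.resize(im[v0:v0+100,u0:u0+130],None,fx=6,fy=6,interpolation=cv2.INTER_CUBIC))
E
```

```text
2.85 [0.44971172 0.17935857 0.3243927 ] [4.95822364e-04 8.06519063e-01 5.91207760e-01 3.73535017e-04]
[0.47010106 0.24798669 0.47379946]
323 148
258 98
```

View pics/c3.png

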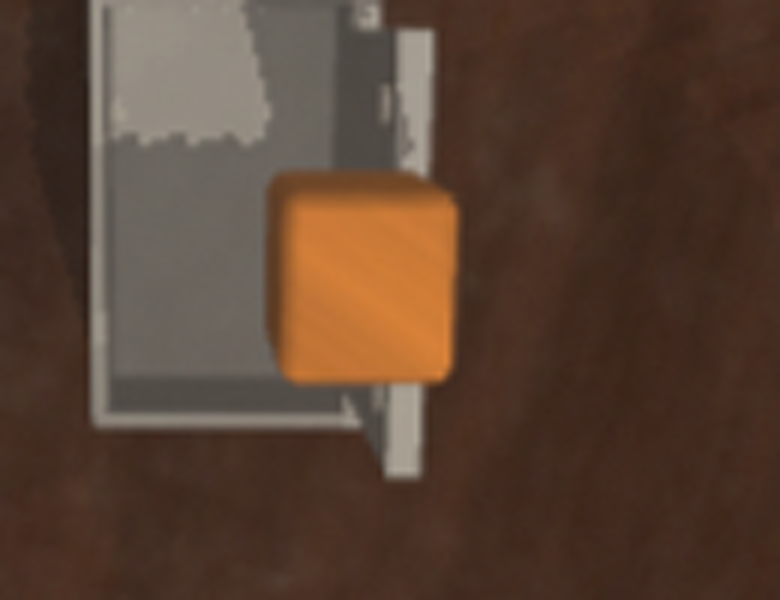

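```bash
python3 - <<'E'
from h import *
import json
c=json.load(open('w2.json')); f=lambda x,y,z:cast(c,258+x/6,98+y/6,z)
ang=lambda p,q:np.degrees(np.arctan2(*(p-q)[[1,0]]))-90
print(f(371,287,.171), ang(f(434,30,.132),f(422,478,.132)), ang(f(92,10,.046),f(96,425,.046)), ang(f(458,210,.171),f(450,370,.171)))
p,q=f(434,30,.132),f(422,478,.132); print(np.linalg.norm(p-q),(p+q)/2)
E
```

```text
[0.48569894 0.20749034 0.171     ] -17.197152245601828 -17.453036222814646 -18.346866357440973
0.06595034237424319 [0.49688811 0.20354261 0.132     ]
```

>>> move_arm --pt "1.8 1.4 -2" --pt "3.6 2.7 -5" --pt "3.6 2.7 -9" --pt "3.6 2.7 -13" --pt "3.6 2.7 -16" --pt "3.6 2.7 -17.4" --pt "3.6 2.7 -17.4" --pt "3.6 2.7 -17.4" --spin '[0,0,0,0,0,0,0,0]'

```text
t: 3.7
tool_pos: [0.4866, 0.2058, 0.1501]
tool_rot: [0.0, 0.807, 0.59, 0.0]
ft_force: [0.7, -0.2, 0.6]
width: 0.0855
grip_force: 0.0
```

>>> move_arm --pt "0 0 0" --pt "0 0 0" --pt "0 0 0" --pt "0 0 0" --pt "0 0 0" --pt "0 0 0" --pt "0 0 0" --pt "0 0 0" --pt "0 0 0" --pt "0 0 0" --spin '[0,0,0,0,0,0,0,0,0,0]' --gripper 1.5 --squeeze 60

```text
t: 4.7
tool_pos: [0.4864, 0.2066, 0.1509]
tool_rot: [0.001, 0.807, 0.591, 0.001]
ft_force: [0.8, -0.7, 5.9]
width: 0.0226
grip_force: 62.0
```

>>> move_arm --pt "0 0 2" --pt "0 0 5" --pt "0 0 8" --pt "1 -3 9" --pt "3 -6 9" --pt "5 -9 9" --pt "7 -13 8" --pt "8.9 -16.7 7" --pt "8.9 -16.7 5.5" --pt "8.9 -16.7 5.5" --spin '[0,0,0,3,6,9,12,12.2,12.2,12.2]'

```text
t: 5.7
tool_pos: [0.5723, 0.0386, 0.2021]
tool_rot: [-0.003, 0.74, 0.672, -0.002]
ft_force: [-1.8, 0.7, -0.5]
width: 0.0221
grip_force: 61.0
```

>>> move_arm --pt "0 0 0" --pt "0 0 0" --pt "0 0 0" --spin '[0,0,0]'

```text
t: 6.0
tool_pos: [0.5744, 0.0405, 0.2059]
tool_rot: [0.0, 0.739, 0.674, 0.0]
ft_force: [0.4, 0.2, -1.6]
width: 0.0225
grip_force: 61.1
```

```bash
python3 - <<'E'
from workcell import *
from h import *
import json
c=camera_info('wrist'); s=get_state(); print(s['t'],s['tool_pos'],s['tool_rot'],s['ft_force'],s['wrist_torque'],s['width'])
im=get_image('wrist')[:,:,::-1]; cv2.imwrite("pics/w3.png",im)
json.dump({k:np.array(v).tolist() for k,v in c.items()},open('w3.json','w'))
E
```

```text
6.0 [0.5743887  0.0404864  0.20587127] [3.81444514e-04 7.38828802e-01 6.73892948e-01 3.86694617e-04] [ 0.39674905  0.15294629 -1.63105364] [-0.00081935 -0.0044863   0.02852301] 0.022508888061151353
```

View pics/w3.png

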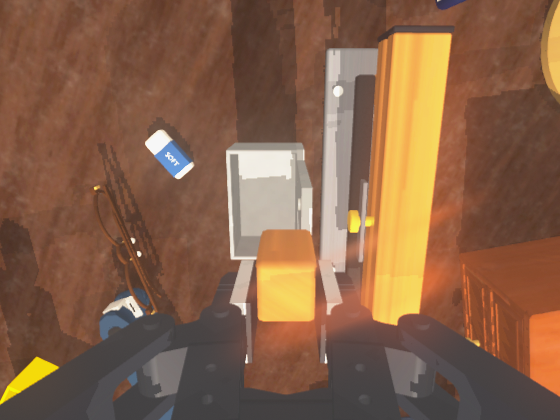

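```bash
python3 - <<'E'
from h import *
import json
c=json.load(open('w3.json')); im=cv2.imread('pics/w3.png')
g=cv2.cvtColor(im,cv2.COLOR_BGR2GRAY).astype(int)
print('col265',g[138:152,265],'\n',g[250:268,250])
m=cv2.inRange(im,(0,170,225),(90,255,255)); 
ys,xs=np.nonzero(m[205:240,340:362]); print('stud',xs.mean()+340,ys.min()+205,ys.max()+205,xs.min()+340,len(xs))
M=R.from_euler('z',-5.3,degrees=True).as_matrix(); t=np.array([.5744,.0405,.2059])
for n,u,v,z in [('stud',354,222,.131),('rimfar',265,143.5,.101),('rimnear',250,258.5,.101)]: print(n,cast(c,u,v,z),M.T@(cast(c,u,v,z)-t))
E
```

```text
col265 [ 84  85  86  87 108 136 143 143 145 145 146 150 194 225] 
 [145 144 145 144 146 148 181 224 239 197 174 184 186 186 191 192 192 192]
stud 353.967032967033 211 232 350 182
stud [0.6155683  0.03634909 0.131     ] [ 0.04137571 -0.00033042 -0.0749    ]
rimfar [0.56352549 0.08661105 0.101     ] [-0.01508732  0.04490943 -0.1049    ]
rimnear [0.54380026 0.00521408 0.101     ] [-0.02720953 -0.03796157 -0.1049    ]
```

The bin is level and parallel, and the stud at (354,222) is within 1 mm of the bin's centreline. I'll advance.

>>> move_arm --pt "0.8 -0.1 0" --pt "1.6 -0.2 0" --pt "2.2 -0.25 0" --pt "2.4 -0.27 0" --pt "2.5 -0.28 0" --pt "2.6 -0.29 0" --pt "2.7 -0.3 0" --pt "2.8 -0.31 0" --pt "2.9 -0.32 0" --pt "2.9 -0.32 0" --spin '[0,0,0,0,0,0,0,0,0,0]'

```text
t: 7.05
tool_pos: [0.6035, 0.0363, 0.2052]
tool_rot: [0.0, 0.739, 0.673, 0.0]
ft_force: [0.3, 0.2, -2.2]
width: 0.0221
grip_force: 61.1
```

>>> move_arm --pt "0.1 -0.01 0" --pt "0.2 -0.02 0" --pt "0.3 -0.03 0" --pt "0.3 -0.03 0" --pt "0.3 -0.03 0" --spin '[0,0,0,0,0]'

```text
t: 7.55
tool_pos: [0.6064, 0.036, 0.2051]
tool_rot: [-0.0, 0.739, 0.673, -0.0]
ft_force: [0.2, 0.2, -1.7]
width: 0.0223
grip_force: 61.1
```

>>> move_arm --pt "0.1 -0.01 0" --pt "0.2 -0.02 0" --pt "0.3 -0.03 0" --pt "0.3 -0.03 0" --pt "0.3 -0.03 0" --spin '[0,0,0,0,0]'

```text
t: 8.05
tool_pos: [0.6086, 0.0359, 0.2049]
tool_rot: [-0.001, 0.739, 0.673, -0.001]
ft_force: [-2.8, 0.9, -0.7]
width: 0.0224
grip_force: 61.2
```

>>> move_arm --pt "0.1 -0.01 0" --pt "0.2 -0.02 0" --pt "0.2 -0.02 0" --pt "0.2 -0.02 0" --spin '[0,0,0,0]'

```text
t: 8.45
tool_pos: [0.6107, 0.0356, 0.2049]
tool_rot: [-0.001, 0.739, 0.673, -0.001]
ft_force: [-3.8, 0.8, 0.2]
width: 0.0222
grip_force: 61.3
```

>>> move_arm --pt "0.1 -0.01 0" --pt "0.15 -0.01 0" --pt "0.15 -0.01 0" --pt "0.15 -0.01 0" --spin '[0,0,0,0]'

```text
t: 8.85
tool_pos: [0.612, 0.0355, 0.2049]
tool_rot: [-0.001, 0.739, 0.673, -0.001]
ft_force: [-6.4, 0.6, 0.6]
width: 0.0226
grip_force: 61.4
```

>>> move_arm --pt "0.07 0 0" --pt "0.07 0 0" --pt "0.07 0 0" --spin '[0,0,0]'

```text
t: 9.15
tool_pos: [0.6125, 0.0355, 0.2049]
tool_rot: [-0.001, 0.739, 0.673, -0.001]
ft_force: [-5.7, -0.0, 1.6]
width: 0.0219
grip_force: 61.4
```

>>> move_arm --pt "0 0 -0.1" --pt "0 0 -0.2" --pt "0 0 -0.3" --pt "0 0 -0.4" --pt "0 0 -0.5" --pt "0 0 -0.5" --spin '[0,0,0,0,0,0]'

```text
t: 9.75
tool_pos: [0.6124, 0.0356, 0.1998]
tool_rot: [-0.001, 0.739, 0.673, -0.001]
ft_force: [-6.1, 0.1, 0.7]
width: 0.0226
grip_force: 61.4
```

>>> move_arm --pt "0 0 -0.1" --pt "0 0 -0.2" --pt "0 0 -0.3" --pt "0 0 -0.4" --pt "0 0 -0.5" --pt "0 0 -0.5" --spin '[0,0,0,0,0,0]'

```text
t: 10.35
tool_pos: [0.6124, 0.0356, 0.1948]
tool_rot: [-0.001, 0.739, 0.673, -0.001]
ft_force: [-6.1, 0.3, 1.0]
width: 0.0226
grip_force: 61.4
```

>>> move_arm --pt "0 0 -0.1" --pt "0 0 -0.2" --pt "0 0 -0.3" --pt "0 0 -0.4" --pt "0 0 -0.4" --spin '[0,0,0,0,0]'

```text
t: 10.85
tool_pos: [0.6124, 0.0356, 0.1908]
tool_rot: [-0.001, 0.739, 0.673, -0.001]
ft_force: [-5.9, -0.1, 1.8]
width: 0.0226
grip_force: 61.4
```

>>> move_arm --pt "0 0 -0.1" --pt "0 0 -0.2" --pt "0 0 -0.3" --pt "0 0 -0.3" --spin '[0,0,0,0]'

```text
t: 11.25
tool_pos: [0.6124, 0.0356, 0.1878]
tool_rot: [-0.001, 0.739, 0.673, -0.001]
ft_force: [-5.7, 0.7, 0.6]
width: 0.0223
grip_force: 61.4
```

>>> move_arm --pt "0 0 -0.1" --pt "0 0 -0.2" --pt "0 0 -0.3" --pt "0 0 -0.3" --spin '[0,0,0,0]'

```text
t: 11.65
tool_pos: [0.6124, 0.0356, 0.1848]
tool_rot: [-0.001, 0.739, 0.673, -0.001]
ft_force: [-5.6, 1.0, 2.0]
width: 0.0224
grip_force: 61.4
```

>>> move_arm --pt "0 0 -0.1" --pt "0 0 -0.2" --pt "0 0 -0.2" --spin '[0,0,0]'

```text
t: 11.95
tool_pos: [0.6124, 0.0356, 0.1828]
tool_rot: [-0.001, 0.739, 0.673, -0.001]
ft_force: [-5.5, 0.7, 1.2]
width: 0.0221
grip_force: 61.4
```

>>> move_arm --pt "0 0 -0.05" --pt "0 0 -0.1" --pt "0 0 -0.1" --spin '[0,0,0]'

```text
t: 12.25
tool_pos: [0.6125, 0.0356, 0.1821]
tool_rot: [-0.001, 0.739, 0.673, -0.001]
ft_force: [-5.8, 0.5, 1.8]
width: 0.0222
grip_force: 61.6
```

>>> move_arm --pt "0 0 -0.05" --pt "0 0 -0.1" --pt "0 0 -0.1" --spin '[0,0,0]'

```text
t: 12.55
tool_pos: [0.6125, 0.0356, 0.1818]
tool_rot: [-0.001, 0.739, 0.673, -0.001]
ft_force: [-6.7, 1.1, 4.6]
width: 0.0223
grip_force: 61.9
```

>>> move_arm --pt "0 0 -0.05" --pt "0 0 -0.1" --pt "0 0 -0.1" --spin '[0,0,0]'

```text
t: 12.85
tool_pos: [0.6126, 0.0356, 0.1816]
tool_rot: [-0.001, 0.739, 0.673, -0.001]
ft_force: [-7.9, 1.5, 9.7]
width: 0.0224
grip_force: 62.4
```

>>> move_arm --pt "-0.05 0 0.08" --pt "-0.1 0 0.13" --pt "-0.1 0 0.13" --spin '[0,0,0]'

```text
t: 13.15
tool_pos: [0.6123, 0.0355, 0.1818]
tool_rot: [-0.0, 0.739, 0.673, -0.0]
ft_force: [-5.1, 1.3, 2.5]
width: 0.0221
grip_force: 61.6
```

>>> move_arm --pt "0 0 0" --pt "0 0 0" --pt "0 0 0" --pt "0 0 0" --pt "0 0 0" --pt "0 0 0" --pt "0 0 0" --spin '[0,0,0,0,0,0,0]' --gripper 5.5

```text
t: 13.85
tool_pos: [0.6127, 0.0354, 0.1814]
tool_rot: [0.0, 0.739, 0.673, 0.0]
ft_force: [0.3, 0.5, -1.2]
width: 0.0546
grip_force: 0.0
```

>>> move_arm --pt "0 0 0.5" --pt "0 0 1.5" --pt "0 0 3.5" --pt "0 0 6" --pt "0 0 9" --pt "0 0 12" --pt "-2 -2 14" --pt "-4 -2 15" --pt "-6 -2 15" --pt "-6 -2 15" --spin '[0,0,0,0,0,0,0,0,0,0]'

```text
t: 14.85
tool_pos: [0.5506, 0.0156, 0.3331]
tool_rot: [0.0, 0.739, 0.673, 0.0]
ft_force: [-0.5, -0.3, 0.0]
width: 0.0549
grip_force: 0.0
```

```bash
python3 - <<'E'
from workcell import *
from h import *
import json
s=get_state(); c=camera_info('wrist'); print(s['t'],s['tool_pos'],s['ft_force'],s['width'])
cv2.imwrite("pics/w4.png",get_image('wrist')[:,:,::-1])
json.dump({k:np.array(v).tolist() for k,v in c.items()},open('w4.json','w'))
E
```

```text
14.85 [0.55061348 0.01560703 0.3331061 ] [-0.47996239 -0.34761522  0.00353428] 0.05491587605291685
```

View pics/w4.png

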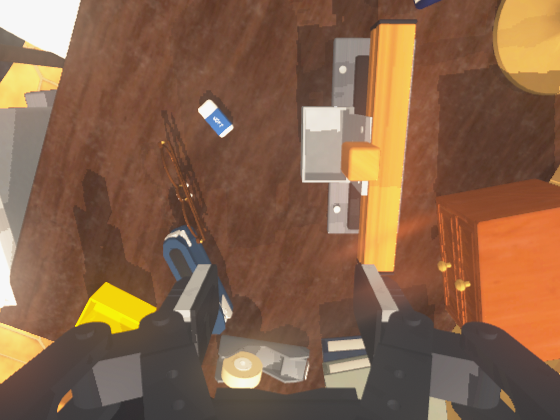

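The bin hangs upright against the rail, with its handle at (361,160), and the gripper is clear. I'll hand it in.

```bash
python3 -c "
from workcell import *
print(hand_in())"
```

```text
the job is handed in; nothing more can be done
None
```

The bin is locked home on the stud, hangs upright on the rail and has been let go. I handed the job in at about 15 s; wrist force readings stayed below about 13 N at the end of each move, and no verdict was returned.

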